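Lock the wet grinder's roller carrier with its R-clip

ROBOT

A 6-joint arm with a two-finger parallel gripper is mounted at the origin on the work surface. World frame = base frame: x ahead of the robot, y to its left, z up, the work surface at z = 0. Lengths are in m, angles in rad, forces in N, time in s.
With the tool pointing down it reaches from about 0.3 to 0.775 m from the base axis. Payload 14.6 kg.
Tool frame: the origin (TCP) lies between the finger pads; the fingertips stand manip.finger_overhang ahead of it and the grasp point (between the pads) lies 11 mm behind it (manip.finger_overhang is the distance from the TCP to the fingertips, in m); z points along the fingers, y is the line along which they close (so a half turn about z gives the same grasp; the last joint's range is limited). The gripper opens to 85 mm and grips with 20 to 120 N. Pads are 22 mm wide; open, the fingers measure 114 mm over their backs; the gripper's body (76 mm by 85 mm) begins 54 mm behind the grasp point. The pads swing forward as they close: fully open they stand 13 mm farther back than shut.
Start: joints at [-1.239, 0.3, 1.521, -0, 1.321, -0.067], TCP at [0.214, -0.507, 0.239] pointing down, gripper open.
Joint ranges: [-3.03, 3.03], [-0.79, 2.21], [0.23, 2.52], [-1.04, 4.18], [0, 3.07], [-2.55, 2.55]. Speed limits (rad/s): [2.22, 2.22, 2.57, 3.14, 3.14, 3.14].

INTERFACE

Orientations are given as [roll, pitch, yaw] about the fixed x, y, z axes, in that order (R = Rz(yaw) Ry(pitch) Rx(roll)).
In Python, from rig import manip, cams, ticket gives the robot as it stands.
- The arm moves only by the tool move_arm, never from a script. Its argument "commands" is a list of rows, each a list of 5 numbers: the finger opening in mm, from 0 to 85.4, then the shift along the tool's x, y, z in units of 25 mm (1.0 is 25 mm), then the turn about the tool's z in units of 6 degrees (1.0 is 6 degrees). In form: [[grip, tx, ty, tz, roll], ...]. A call has 1 to 12 rows; each row shifts and turns the commanded pose from where the row before left it, along the tool's axes as they then stand; what a row does not reach is not made up. A row lasts 1/12 s, in which the tool goes at most 41.7 mm and 7.16 degrees, less where a joint would pass 70% of its speed; a pose out of reach is approached as far as the arm can. A call is refused whole if a number of a shift passes 1 or a number of a turn 1, either way. A call with a gripper value outside its range is refused whole. The fingers move at their own pace and stop on an object; "newtons" is the grip in N (left out, the last holds). Time passes only in rows, so rows that do not move let the fingers close. It gives the time, the measured TCP pose, the force, the opening and the grip force at its end, in the units of the state.
- manip.read_state(): the state, without advancing time (a new reading comes with each control period).
- cams.get_image(name): name is "side" or "top" or "wrist"; returns (picture, depth): 480x640x3 uint8, blue, green, red; 480x640 float32, m along the optical axis (not along the pixel's ray), 0 where there is no reading.
- cams.camera_model(name): a dict with "fx", "fy", "cx", "cy" (pixels), "rvec" (rotation vector, rad) and "tvec" (3), from world to camera coordinates, as OpenCV has them. Camera axes: x right, y down, z forward; pixel columns grow to the right and rows downward; lengths in m; the calibration is good to about 2 mm. A picture is of the moment at which its call begins: read the wrist's pose just before it. camera_model takes no time and is no camera call; for the wrist camera it gives the pose at the moment of the call.
- ticket.hand_in(): hands the job in; it is judged then, once.
The state is a dict: "time": time; "joint_pos": joint angles; "dq": joint speeds; "joint_efforts": joint torques, N m; "eef_pos": TCP position; "ee_rot": TCP orientation; "ft_force": force on the tool from outside, world axes, zero at the start; "ft_torque": the same for the moment, N m; "gripper_width": finger opening in m; "gripper_force": force on a finger pad.
Only numpy, scipy, OpenCV 4.12 (cv2) and the standard library are available. Lean on these libraries where they do the work, as an engineer would, in place of code of your own. Each camera call takes 0.05 s, during which the arm holds its last target. There are 200 camera calls.

TASK

The wet grinder's roller stones are back in the drum: lock them down. Slip the loose steel collar over the centre post until it lies flat on the hub, then push the R-clip's straight leg through the cross-hole in the post, right above the collar, until its bent leg has ridden over the post and snapped home around it. Leave both there. The post stands a little off true in its worn bush, so feel for the hole gently: never force the clip or the collar, do not knock the machine, and leave the jar, the tumbler and the spoon where they are.

Things in the scene. Friction and masses are not known exactly. Their poses are not given: they have to be found in the camera images.
- grinder: Table-top wet grinder, fixed: white base 300 x 270 x 88 mm, switch knob on its front (-x); on it an open steel drum 234 mm across, rim 200 mm above the worktop, with two stone rollers. A bare steel post 20 mm across rises from the middle to 268 mm above the worktop; its top 10 mm taper to 9 mm. Origin: centre of the underside; x front to back, y left, z up; nominal post axis x = y = 0.
- hub_top (a point): Centre of the top of the roller carrier's hub, a flat black disc 48 mm across, 222 mm above the worktop, through which the post comes up. The collar belongs on it. Same axes as the grinder. The bush under the post is worn: the real post stands up to 4 mm to either side of this point along y (true in x and height). Side pushes under 40 N do not shift it.
- post_hole (a point): Nominal centre of the post's cross-hole (6 mm wide, along x, open both ends), 14.8 mm above hub_top: a leg lying on the seated collar is level with it. Axes as the grinder. The real post is shifted (see hub_top) and turned by up to 0.5 rad, so a mouth, 10 mm from its axis, lies up to 9 mm aside. A leg that enters askew jams until, moved sideways (4 to 8 N), it turns the post (0.04 N m) into line.
- collar: Loose plain steel collar, a thick ring 46 mm across, 26 mm bore, 12 mm high, about 90 g, lying flat; the same either way up. Origin: centre of its underside, z up through the bore. In place it lies on the hub around the post, its top 2.8 mm below the cross-hole's centre.
- clip: Loose steel R-clip of 5 mm round wire, about 50 g, lying flat. Its eye is a double coil 23 mm across, 10 mm thick; origin: centre of the coil's underside, z up through it. The straight leg runs along +x at y = -9 mm, its centreline 2.5 mm above the underside, to a rounded end at x = 73 mm. The bent leg lies beside it on the +y side, in the same plane, its flared end at x = 72 mm.
- clip_bend (a point): Crest of the bent leg's hump, on its centreline (clip x = 45, y = 3.5 mm), which hugs the post when home; the leg dips to y = -1 at x = 35 and 55. It is a spring (about 3 N m per rad at the coil): it opens 4 to 5 mm while riding over the post, which it first touches about 22 mm before home. Pushing on takes 8 to 20 N at most, then it drops home; past home the force climbs steeply. Axes as the clip.
- clip_seat (a point): Point on the straight leg's centreline, 45 mm ahead of the coil's centre: it lies on the post's axis, at the hole's height, when the clip is home. Same axes as the clip.
- clip_tip (a point): Rounded end of the straight leg, on its centreline, 28 mm beyond clip_seat. Same axes as the clip.
- jar: Clear jar with a white lid, 72 mm across, 105 mm high; origin under its centre. Leave it alone.
- tumbler: Plain steel tumbler, 72 mm across the rim, 100 mm high; origin under its centre. Leave it alone.
- spoon: Wooden spoon lying on the worktop along its own x, handle to -x. Leave it alone.
There are look-alikes about, which are no part of the job. Leave any orange or pink look-alike of the clip alone.

How it is judged:
By the outcome, as a careful person would: the job done as asked, in the order asked, and still so for the second after the job is handed in, with the robot touching nothing.
It also fails if it takes over 72 s, if anything falls off the work surface, if the arm or the gripper's body presses on something with over 40 N, if the wrist force passes 120 N, or if a joint passes its speed limit or range.

## Working session

There is one attempt and no reset: what is moved stays moved. The work goes in short steps, Python scripts to look and compute and a tool call to move; the robot and the scene stay as the last step left them, time stands still between calls to the robot, and variables do not carry over. Pictures are saved under pics/ and viewed, at most 10 in all, crops included, and the job is handed in when it is done.

Besides the shell and the picture viewer there is one more tool, called after "Emit:" as name([rows], argument=value, ...), one row to a line, values as JSON. move_arm: Moves the arm, as the interface text tells. Its arguments: {"type":"object","properties":{"commands":{"type":"array"},"newtons":{"type":"number"}},"required":["commands"]}

```bash
ls; mkdir -p pics
cat > h.py <<'E'
import numpy as np, cv2
from rig import manip, cams, ticket
def model(n):
    m=cams.camera_model(n);R=cv2.Rodrigues(np.array(m['rvec'],float))[0];t=np.array(m['tvec'],float).ravel();return m,R,t
def ray(mm,u,v,z):
    m,R,t=mm
    d=R.T@np.array([(u-m['cx'])/m['fx'],(v-m['cy'])/m['fy'],1]);o=-R.T@t
    return o+d*(z-o[2])/d[2]
def pt(mm,u,v,dep):
    m,R,t=mm
    return R.T@(np.array([(u-m['cx'])/m['fx'],(v-m['cy'])/m['fy'],1])*dep-t)
def proj(mm,p):
    m,R,t=mm;c=R@np.array(p)+t;return c[0]/c[2]*m['fx']+m['cx'],c[1]/c[2]*m['fy']+m['cy']
E
python3 - <<'E'
from h import *
s=manip.read_state();print(s,manip.finger_overhang)
for n in('top','side'):
    im,d=cams.get_image(n);cv2.imwrite(f'pics/{n}0.png',im);np.save(f'{n}0.npy',d);print(n,model(n))
E
```

```text
pics
{'time': 0.0, 'joint_pos': array([-1.23860813e+00,  3.00481969e-01,  1.52162042e+00, -2.23754625e-05,
        1.32068962e+00, -6.65600661e-02]), 'dq': array([-0.00100379,  0.00021125,  0.00053091, -0.00062366, -0.00017581,
        0.00063862]), 'joint_efforts': array([ 1.18963195e-03, -5.43494725e+01, -3.61792445e+01, -4.31201545e-05,
        3.99425975e-03, -5.48797675e-05]), 'eef_pos': array([ 0.21348117, -0.50662137,  0.2386987 ]), 'ee_rot': array([-3.14039451e+00, -5.81458684e-05,  3.98753781e-01]), 'ft_force': array([-0.33359247,  0.12793593,  0.87219881]), 'ft_torque': array([-0.04940169, -0.00341979,  0.0155347 ]), 'gripper_force': 0.0, 'gripper_width': 0.08578440942625548} 0.008
top ({'fx': 592.3300237416876, 'fy': 592.3300237416876, 'cx': 321.59567340232996, 'cy': 243.73033893641187, 'rvec': array([ 2.1685158 , -2.158792  ,  0.12109148]), 'tvec': array([0.14891909, 0.55803339, 1.23030154])}, array([[ 4.49099588e-03, -9.99989914e-01,  5.59692549e-05],
       [-9.93723294e-01, -4.46910836e-03, -1.11776748e-01],
       [ 1.11775871e-01,  4.46370964e-04, -9.93733342e-01]]), array([0.14891909, 0.55803339, 1.23030154]))
side ({'fx': 473.73056333734337, 'fy': 473.73056333734337, 'cx': 321.4157190389196, 'cy': 247.0587749994331, 'rvec': array([ 0.31434708, -2.6222473 ,  1.48644489]), 'tvec': array([0.55763813, 0.12300061, 1.14433865])}, array([[-0.97239488, -0.23327434,  0.00559292],
       [-0.12461485,  0.49888908, -0.85766009],
       [ 0.19727985, -0.83468124, -0.51418663]]), array([0.55763813, 0.12300061, 1.14433865]))
```

View pics/top0.png

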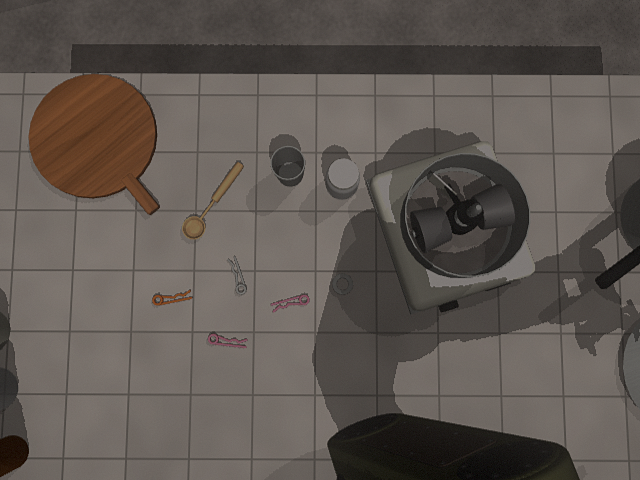

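View pics/side0.png

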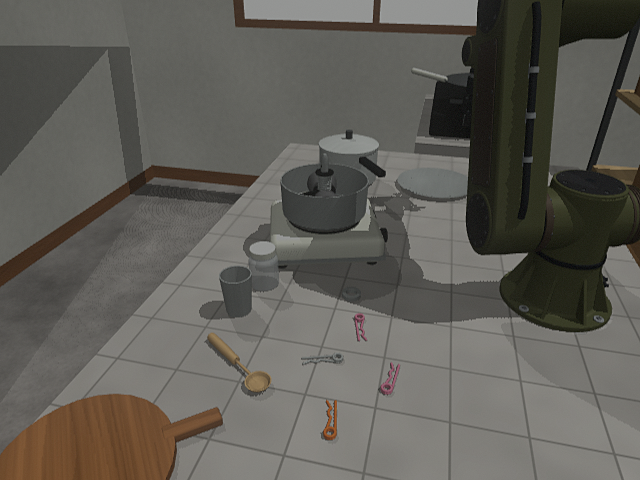

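The steel clip is at top (237,275), with its coil at (240,289) and legs pointing up the image. The orange (172,298) and pink (290,300) and (227,341) clips are look-alikes. The steel collar is in shadow at (343,284). The drum and post are near (466,215). I'll check these in an enlarged crop.

Run:
```python
from h import *
im=cv2.imread('pics/top0.png')
a=cv2.resize(im[235:315,205:305],None,fx=4,fy=4,interpolation=3)
b=cv2.resize(im[254:314,313:373],None,fx=5.333,fy=5.333,interpolation=3)
c=cv2.resize(im[145:285,395:535],(280,280),interpolation=3)
b=cv2.convertScaleAbs(b,alpha=2)
g=np.zeros((600,720,3),np.uint8);g[:320,:400]=a;g[:320,400:]=b[:320,:320];g[320:,:280]=c
d=cv2.convertScaleAbs(cv2.resize(im[180:250,430:500],(280,280),interpolation=3),alpha=2);g[320:,290:570]=d
cv2.imwrite('pics/c1.png',g)
mm=model('top')
for n,u,v,z in(('coil',240,289,.005),('tip',232,258,.005),('collar',343,284,.012)):print(n,ray(mm,u,v,z))
# drum rim from depth
D=np.load('top0.npy')
v,u=np.mgrid[145:285,395:535];P=np.array([pt(mm,*q) for q in zip(u.ravel(),v.ravel(),D[145:285,395:535].ravel())])
r=P[(abs(P[:,2]-.2)<.006)];(cx,cy),R=cv2.minEnclosingCircle(r[:,:2].astype(np.float32));print('rim',cx,cy,R,len(r))
q=P[(P[:,2]>.225)&(P[:,2]<.3)&(np.hypot(P[:,0]-cx,P[:,1]-cy)<.05)];print('post',len(q),q.mean(0) if len(q) else 0,q[:,2].max() if len(q) else 0)
```

```text
coil [0.46130925 0.32691172 0.005     ]
tip [0.52830053 0.34559437 0.005     ]
collar [0.47276241 0.10510573 0.012     ]
rim 0.5958940386772156 -0.11812259256839752 0.11723430454730988 851
post 187 [ 0.59414914 -0.11687347  0.25076674] 0.27225915909785303
```

View pics/c1.png

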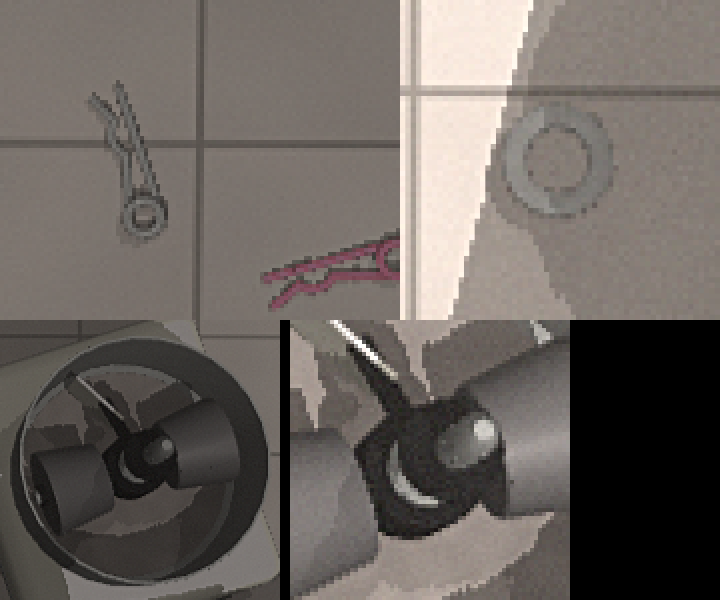

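The crop confirms it: the steel clip's coil is at (241,288), its straight leg ends at (234.5,256), and its bent leg is on the left (+y). The plain collar ring is at about (342.5,284). Next I need the grinder's yaw and the heights around the hub.

```bash
cat >> h.py <<'E'
def cloud(n,d,u0,u1,v0,v1):
    m,R,t=n
    v,u=np.mgrid[v0:v1,u0:u1];z=d[v0:v1,u0:u1]
    C=np.stack([(u-m['cx'])/m['fx']*z,(v-m['cy'])/m['fy']*z,z],-1)
    return (C-t)@R
E
python3 - <<'E'
from h import *
mm=model('top');D=np.load('top0.npy');im=cv2.imread('pics/top0.png')
P=cloud(mm,D,350,560,120,330);q=P.reshape(-1,3)
b=q[(abs(q[:,2]-.088)<.006)&(np.hypot(q[:,0]-.596,q[:,1]+.118)>.118)]
# base outline incl drum
b2=q[(q[:,2]>.08)&(q[:,2]<.205)&(q[:,0]>.4)]
r=cv2.minAreaRect((b2[:,:2]*1000).astype(np.float32));print(r,len(b))
a=.305
c=np.array([.596,-.118]);
for a in [.305]:
    ex=np.array([np.cos(a),np.sin(a)]);ey=np.array([-ex[1],ex[0]])
    gx=(q[:,:2]-c)@ex;gy=(q[:,:2]-c)@ey
    for X in range(60,-70,-8):
        print(X,[int(1000*np.max(q[(abs(gx*1000-X)<4)&(abs(gy*1000-Y)<4),2],initial=0)) for Y in range(-64,65,8)])
hs=cv2.cvtColor(im,cv2.COLOR_BGR2GRAY)
# clip mask by depth
Q=cloud(mm,D,210,260,245,305);print(Q[...,2].min(),Q[...,2].max())
d=cv2.GaussianBlur(hs,(31,31),0)
# knob
print('knob',ray(mm,448,306,.045))
E
```

```text
((599.2865600585938, -90.48112487792969), (345.2786865234375, 310.078369140625), 17.94703483581543) 4674
60 [111, 111, 113, 110, 112, 110, 110, 0, 166, 167, 157, 111, 112, 110, 113, 114, 110]
52 [110, 111, 111, 113, 111, 113, 112, 0, 167, 168, 112, 112, 111, 110, 112, 109, 112]
44 [112, 111, 110, 110, 111, 112, 109, 106, 167, 166, 111, 110, 112, 115, 110, 109, 111]
36 [173, 169, 169, 162, 151, 110, 0, 109, 167, 166, 110, 109, 0, 163, 167, 168, 170]
28 [180, 184, 179, 177, 176, 0, 0, 171, 176, 175, 173, 0, 174, 178, 176, 178, 183]
20 [189, 187, 186, 183, 182, 0, 225, 226, 225, 224, 225, 173, 178, 182, 182, 185, 185]
12 [192, 190, 186, 187, 186, 222, 224, 258, 257, 226, 225, 221, 183, 186, 190, 189, 192]
4 [192, 190, 192, 187, 0, 222, 0, 270, 272, 264, 225, 224, 185, 188, 189, 190, 191]
-4 [193, 192, 190, 188, 185, 223, 225, 268, 271, 267, 225, 224, 184, 189, 188, 191, 193]
-12 [190, 189, 189, 188, 184, 222, 225, 259, 262, 261, 224, 224, 184, 186, 189, 190, 191]
-20 [186, 185, 185, 182, 181, 0, 224, 225, 225, 227, 226, 176, 185, 184, 187, 185, 187]
-28 [179, 180, 179, 179, 177, 111, 174, 174, 175, 177, 175, 107, 171, 178, 178, 181, 182]
-36 [170, 171, 168, 163, 158, 113, 112, 109, 109, 110, 112, 114, 163, 168, 170, 173, 176]
-44 [109, 111, 111, 110, 111, 111, 112, 112, 110, 112, 110, 110, 109, 112, 110, 111, 112]
-52 [112, 112, 108, 109, 110, 111, 110, 110, 110, 114, 112, 112, 111, 109, 110, 110, 110]
-60 [112, 113, 111, 110, 110, 111, 112, 109, 112, 110, 114, 112, 108, 111, 110, 111, 110]
-68 [111, 112, 110, 111, 111, 109, 110, 110, 115, 111, 109, 111, 113, 109, 110, 111, 112]
-0.00968560359462129 1.284958484195116
knob [ 0.42653949 -0.11233328  0.045     ]
```

Emit:
move_arm([
  [85,1,-0.97,0,0],
  [85,1,-0.97,0,0],
  [85,1,-0.97,0,0],
  [85,1,-0.97,0,0],
  [85,1,-0.97,0,0],
  [85,1,-0.97,0,0],
  [85,1,-0.97,0,0],
  [85,1,-0.97,0,0],
  [85,1,-0.97,0,0],
  [85,1,-0.97,0,0],
])

```text
time: 0.93
eef_pos: [0.3499, -0.1846, 0.2392]
ee_rot: [-3.142, 0.0, 0.399]
ft_force: [0.9, -0.1, 0.7]
gripper_width: 0.085
gripper_force: 0.0
```

Emit:
move_arm([
  [85,1,-0.97,0,0],
  [85,1,-0.97,0,0],
  [85,1,-0.97,0,0],
  [85,1,-0.97,0,0],
  [85,1,-0.97,0,0],
  [85,1,-0.97,0,0],
  [85,1,-0.97,0,0],
  [85,1,-0.97,0.3,0],
  [85,1,-0.97,0.3,0],
  [85,0,0,0.5,0.85],
  [85,0,0,0,0],
])

```text
time: 1.85
eef_pos: [0.4716, 0.1034, 0.2093]
ee_rot: [-3.141, 0.004, 0.308]
ft_force: [-1.2, 0.1, -0.1]
gripper_width: 0.0852
gripper_force: 0.0
```

Run:
```python
from h import *
s=manip.read_state();print(s['eef_pos'],s['ee_rot'])
mm=model('wrist');print(mm);im,d=cams.get_image('wrist');cv2.imwrite('pics/w1.png',im);np.save('w1.npy',d)
print('proj collar',proj(mm,[.4728,.1051,.012]), proj(mm,s['eef_pos']-[0,0,.008]))
```

```text
[0.47158673 0.10340009 0.20929451] [-3.14090363  0.00413123  0.30834153]
({'fx': 428.88955420590815, 'fy': 428.88955420590815, 'cx': 323.5714761410355, 'cy': 239.62866914646108, 'rvec': array([-2.32035326,  1.69544639,  0.27207209]), 'tvec': array([-0.04436087,  0.42683979,  0.50272112])}, array([[ 3.03722775e-01, -9.52759987e-01, -9.39646730e-04],
       [-9.05216183e-01, -2.88874040e-01,  3.11665609e-01],
       [-2.97213961e-01, -9.38093601e-02, -9.50191383e-01]]), array([-0.04436087,  0.42683979,  0.50272112]))
proj collar (np.float64(322.4303740765513), np.float64(204.69838672883512)) (np.float64(324.0124533366859), np.float64(326.735457879312))
```

View pics/w1.png

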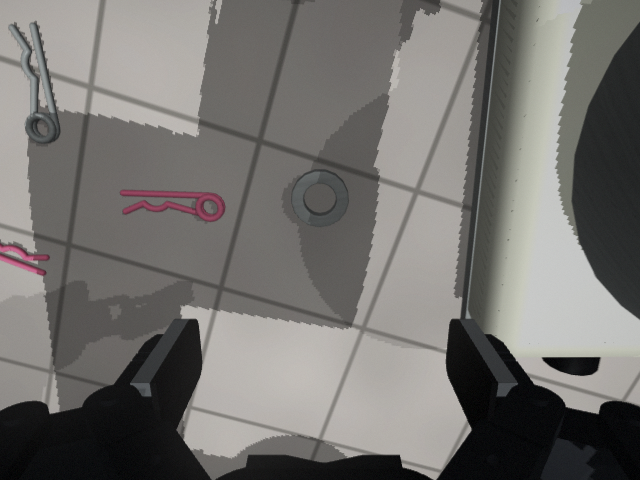

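The wrist view shows the collar ring centred at about (320,198). The steel clip's coil is at (41,127) and its straight leg tip at (34,24). The pink look-alikes are at (175,203) and (20,258).

```bash
cat >> h.py <<'E'
def go(t,yaw=None):  # tool-frame units from current pose
    s=manip.read_state();p=s['eef_pos'];a=s['ee_rot'][2];d=np.array(t)-p
    print('units x %.2f y %.2f z %.2f'%tuple(np.array([d[0]*np.cos(a)+d[1]*np.sin(a),d[0]*np.sin(a)-d[1]*np.cos(a),-d[2]])/.025), 'roll' , None if yaw is None else round(-np.degrees(yaw-a)/6,2))
E
python3 - <<'E'
from h import *
mm=model('wrist');g=cv2.cvtColor(cv2.imread('pics/w1.png'),6)
c=cv2.HoughCircles(g[150:250,270:370],cv2.HOUGH_GRADIENT,1,20,param1=100,param2=15,minRadius=12,maxRadius=35);print(c)
for u,v in((320,198),):print('collar',ray(mm,u,v,.012))
a=ray(mm,41,127,.008);b=ray(mm,34,24,.0025);l0=ray(mm,55,122,.0025);print(a,b,l0,np.arctan2(*(b-l0)[1::-1]), np.arctan2(*(b-a)[1::-1])+.123)
go([*ray(mm,320,198,.012)[:2],.012])
E
```

```text
[[[49.5 48.5 17.1]]]
collar [0.47746427 0.10760751 0.012     ]
[0.46380407 0.32703986 0.008     ] [0.53416177 0.34322275 0.0025    ] [0.46954496 0.32039554 0.0025    ] 0.33958541278206256 0.3490767163283378
units x 0.28 y -0.13 z 7.94 roll None
```

Emit:
move_arm([
  [85,0.22,-0.11,1,0],
  [85,0,0,1,0],
  [85,0,0,1,0],
  [85,0,0,1,0],
  [85,0,0,1,0],
  [85,0,0,0.8,0],
  [85,0,0,0,0],
])

```text
time: 2.48
eef_pos: [0.4752, 0.1053, 0.0643]
ee_rot: [-3.141, 0.005, 0.311]
ft_force: [0.3, -0.4, -0.8]
gripper_width: 0.0849
gripper_force: 0.0
```

Run:
```python
from h import *
mm=model('wrist');im,d=cams.get_image('wrist');cv2.imwrite('pics/w2.png',im)
s=manip.read_state();print(s['eef_pos'])
x,y=map(int,proj(mm,[.4755,.1065,.012]));print(x,y)
x0,y0=max(x-130,0),max(y-130,0)
g=cv2.cvtColor(im[y0:y+130,x0:x+130],6);c=cv2.HoughCircles(cv2.GaussianBlur(g,(5,5),0),cv2.HOUGH_GRADIENT,1,20,param1=80,param2=20,minRadius=25,maxRadius=110)
for u,v,r in c[0][:4]:p=ray(mm,u+x0,v+y0,.012);print(u+x0,v+y0,r,p,r*(np.linalg.norm(p-(-mm[1].T@mm[2]))/428));
p=ray(mm,c[0][0][0]+x0,c[0][0][1]+y0,.012);go([*p[:2],.012])
```

```text
[0.47617562 0.10556325 0.0663477 ]
321 278
317.5 271.5 47.8 [0.47820149 0.10947455 0.012     ] 0.02266703499104386
308.5 290.5 63.4 [0.46751692 0.11061314 0.012     ] 0.03066614749434939
303.5 255.5 28.0 [0.48387205 0.11811426 0.012     ] 0.013099212514295569
337.5 275.5 28.6 [0.47915568 0.09984652 0.012     ] 0.013620100208676598
units x 0.12 y -0.12 z 2.17 roll None
```

Emit:
move_arm([
  [85,0.1,-0.1,0.8,0],
  [85,0,0,0.8,0],
  [85,0,0,0.6,0],
  [85,0,0,0,0],
  [40,0,0,0,0],
  [40,0,0,0,0],
  [40,0,0,0,0],
  [40,0,0,0,0],
  [40,0,0,0,0],
  [40,0,0,0,0],
], newtons=40)

```text
time: 3.37
eef_pos: [0.4793, 0.1096, 0.0137]
ee_rot: [3.141, -0.002, 0.31]
ft_force: [-4.8, -2.0, 16.0]
gripper_width: 0.0428
gripper_force: 38.2
```

Run:
```python
from h import *
im,d=cams.get_image('wrist');cv2.imwrite('pics/w3.png',im[120:,120:520]);print(manip.read_state()['ft_force'],manip.read_state()['gripper_width'])
```

```text
[-4.3651547  -2.38061183 15.879589  ] 0.04271970782213293
```

View pics/w3.png

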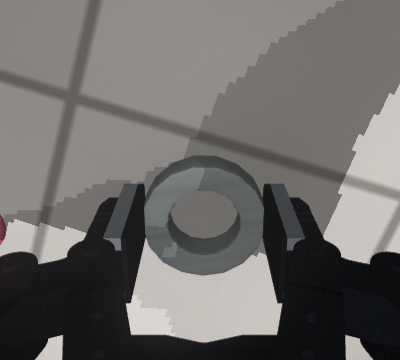

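The collar sits centred between the pads. I'll lift it and check the hold.

Emit:
move_arm([
  [40,0,0,-0.5,0],
  [40,0,0,-1,0],
  [40,0,0,-1,0],
  [40,0,0,-1,0],
  [40,0,0,-1,0],
  [40,0,0,-1,0],
  [40,0,0,-1,0],
  [40,0,0,-1,0],
  [40,0,0,-1,0],
  [40,0,0,-1,0],
  [40,0,0,-1,0],
  [40,0,0,0,0],
], newtons=50)

```text
time: 4.42
eef_pos: [0.4794, 0.1098, 0.2798]
ee_rot: [3.14, -0.008, 0.31]
ft_force: [1.1, 0.4, -0.9]
gripper_width: 0.042
gripper_force: 50.9
```

Run:
```python
from h import *
s=manip.read_state();print(s['eef_pos'],s['ft_force'],s['gripper_width'])
mm=model('wrist');im,d=cams.get_image('wrist');cv2.imwrite('pics/w4.png',im)
P=cloud(mm,d,230,420,200,450)
R=cv2.Rodrigues(np.array([0,0,0.]))[0]
a=s['ee_rot'][2];e=s['eef_pos']
q=P.reshape(-1,3)-e;X=np.stack([q[:,0]*np.cos(a)+q[:,1]*np.sin(a),q[:,0]*np.sin(a)-q[:,1]*np.cos(a),-q[:,2]],1)*1000
k=(abs(X[:,1])<22)&(X[:,2]>-30)&(X[:,2]<30)&(abs(X[:,0])<60)
X=X[k];print(len(X),X.min(0),X.max(0),np.percentile(X,[5,50,95],axis=0))
t=X[X[:,2]<np.percentile(X[:,2],20)+3]
print('top face',t.mean(0),t.min(0),t.max(0))
go([.595,-.117,.31])
print(mm[0]['fx'])
```

```text
[0.47939457 0.10980148 0.27982512] [ 1.09294781  0.40251011 -0.8848083 ] 0.04204150161186766
11374 [-25.63756743 -21.979108   -29.9952995 ] [20.58527771 21.99954439 13.51607237] [[-1.95281718e+01 -2.13280276e+01 -2.39875110e+01]
 [ 1.85179882e+00 -4.47585685e-03  1.18901621e+00]
 [ 1.86011254e+01  2.09583491e+01  8.63223307e+00]]
top face [ 0.13446018 -0.02380228 -2.97371359] [-25.30229385 -21.979108   -29.9952995 ] [20.58527771 21.99954439  2.88747806]
units x 1.66 y 10.05 z -1.31 roll None
428.88955420590815
```

Run:
```python
from h import *
go([.5,-.1475,.305])
```

```text
units x -2.33 y 10.06 z -1.11 roll None
```

Emit:
move_arm([
  [40,-0.2,0.9,-0.3,0],
  [40,-0.2,0.9,-0.3,0],
  [40,-0.2,0.9,-0.3,0],
  [40,-0.2,0.9,-0.2,0],
  [40,-0.2,0.9,0,0],
  [40,-0.2,0.9,0,0],
  [40,-0.2,0.9,0,0],
  [40,-0.2,0.9,0,0],
  [40,-0.2,0.9,0,0],
  [40,-0.2,0.9,0,0],
  [40,-0.3,1,0,0],
  [40,0,0,0,0],
])

```text
time: 5.47
eef_pos: [0.4993, -0.1492, 0.3007]
ee_rot: [-3.141, 0.002, 0.307]
ft_force: [-0.4, -0.2, -0.6]
gripper_width: 0.0421
gripper_force: 50.9
```

Run:
```python
from h import *
s=manip.read_state();print(s['eef_pos'],s['ee_rot'],s['gripper_width'])
mm=model('wrist');im,d=cams.get_image('wrist')
u,v=map(int,proj(mm,[.595,-.117,.268]));print(u,v)
cv2.imwrite('pics/w5.png',im);np.save('w5.npy',d)
P=cloud(mm,d,0,640,0,480);q=P.reshape(-1,3)
a=.31;ex=np.array([np.cos(a),np.sin(a)]);ey=np.array([-ex[1],ex[0]])
def rep(n,k):
    g=q[k];print(n,len(g),g.mean(0),np.c_[g[:,:2]@ex,g[:,:2]@ey].min(0),np.c_[g[:,:2]@ex,g[:,:2]@ey].max(0))
near=np.hypot(q[:,0]-.595,q[:,1]+.117)<.035
rep('top',near&(abs(q[:,2]-.268)<.003)&(q[:,2]<.275));rep('shaft',near&(q[:,2]>.228)&(q[:,2]<.256));rep('hub',near&(abs(q[:,2]-.222)<.004))
```

```text
[ 0.49931784 -0.14918383  0.30066747] [-3.14125423e+00  1.69551251e-03  3.07245454e-01] 0.04205574266498474
319 42
top 1125 [ 0.59843626 -0.11854359  0.26790047] [ 0.52698821 -0.3022131 ] [ 0.54087005 -0.2880803 ]
shaft 195 [ 0.59047359 -0.12086291  0.24324764] [ 0.52384952 -0.30359187] [ 0.52956125 -0.28659499]
hub 6174 [ 0.59573527 -0.11615493  0.22301283] [ 0.510802   -0.31708719] [ 0.55357943 -0.26940198]
```

View pics/w5.png

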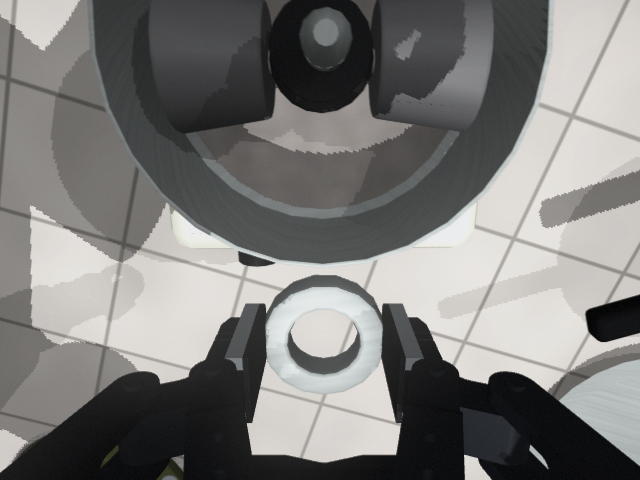

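The wrist view shows the post top at (325,28), the hub centre at (321,52), and the collar held with its top-face centre at about (324,340).

Run:
```python
from h import *
mm=model('wrist');s=manip.read_state();e=s['eef_pos'];im=cv2.imread('pics/w5.png');d=np.load('w5.npy')
P=cloud(mm,d,255,395,270,400);a=s['ee_rot'][2]
q=P.reshape(-1,3);q=q[abs(q[:,2]-e[2]+.001)<.004]-e
X=np.stack([q[:,0]*np.cos(a)+q[:,1]*np.sin(a),q[:,0]*np.sin(a)-q[:,1]*np.cos(a),-q[:,2]],1)*1000
print(len(X),np.percentile(X,[1,99],axis=0))
k=abs(X[:,1])<21;print('c',X[k].min(0),X[k].max(0)); (c,r)=cv2.minEnclosingCircle(X[k][:,:2].astype(np.float32));print(c,r)
p=ray(mm,325,28,.268);print(p)
go([.5984,-.1181,.30]);go([*p[:2],.3])
```

```text
7993 [[-23.35908677 -21.37186506  -1.92995478]
 [ 19.75572613  21.0103893    4.70039839]]
c [-25.45020973 -20.99266575  -2.93861273] [20.4083812  20.99835493  4.99091359]
(-1.865131139755249, 1.5693399906158447) 24.619029998779297
[ 0.60008292 -0.11586282  0.268     ]
units x 4.13 y 0.08 z 0.03 roll None
units x 4.22 y 0.01 z 0.03 roll None
```

Emit:
move_arm([
  [40,0.8,0.05,0,0],
  [40,0.8,0,0,0],
  [40,0.8,0,0,0],
  [40,0.8,0,0,0],
  [40,0.8,0,0,0],
  [40,0.23,0,0,0],
  [40,0,0,0,0],
  [40,0,0,0.3,0],
  [40,0,0,0.3,0],
  [40,0,0,0.2,0],
  [40,0,0,0.2,0],
  [40,0,0,0,0],
])

```text
time: 6.52
eef_pos: [0.6003, -0.1151, 0.2755]
ee_rot: [-3.141, 0.001, 0.309]
ft_force: [-0.7, -0.2, 0.5]
gripper_width: 0.0422
gripper_force: 51.0
```

Emit:
move_arm([
  [40,0,0,0.15,0],
  [40,0,0,0.15,0],
  [40,0,0,0.15,0],
  [40,0,0,0.1,0],
  [40,0,0,0,0],
])

```text
time: 6.93
eef_pos: [0.6008, -0.1149, 0.2623]
ee_rot: [-3.141, 0.001, 0.31]
ft_force: [0.1, 0.4, -0.1]
gripper_width: 0.0422
gripper_force: 51.0
```

Emit:
move_arm([
  [40,0,0,0.2,0],
  [40,0,0,0.2,0],
  [40,0,0,0.2,0],
  [40,0,0,0.2,0],
  [40,0,0,0.1,0],
  [40,0,0,0,0],
])

```text
time: 7.43
eef_pos: [0.6008, -0.1149, 0.2397]
ee_rot: [-3.141, 0.001, 0.31]
ft_force: [0.8, -0.6, -1.5]
gripper_width: 0.0423
gripper_force: 50.9
```

Emit:
move_arm([
  [40,0,0,0.06,0],
  [40,0,0,0.06,0],
  [40,0,0,0.04,0],
  [40,0,0,0,0],
])

```text
time: 7.77
eef_pos: [0.6009, -0.1149, 0.2364]
ee_rot: [-3.142, 0.0, 0.31]
ft_force: [0.0, -0.7, -0.8]
gripper_width: 0.0419
gripper_force: 50.9
```

Emit:
move_arm([
  [40,0,0,0.03,0],
  [40,0,0,0.03,0],
  [40,0,0,0,0],
])

```text
time: 8.02
eef_pos: [0.601, -0.115, 0.2361]
ee_rot: [3.141, -0.001, 0.31]
ft_force: [-2.4, 0.4, 5.8]
gripper_width: 0.0424
gripper_force: 51.9
```

Emit:
move_arm([
  [85,0,0,0,0],
  [85,0,0,0,0],
  [85,0,0,0,0],
  [85,0,0,0,0],
  [85,0,0,0,0],
  [85,0,0,-0.8,0],
  [85,0,0,-0.8,0],
  [85,0,0,-0.8,0],
  [85,0.6,0,-0.2,0],
  [85,0.6,0,0,0],
  [85,0.6,0,0,0],
  [85,0,0,0,0],
])

```text
time: 9.02
eef_pos: [0.6452, -0.1004, 0.2993]
ee_rot: [-3.141, 0.0, 0.311]
ft_force: [0.2, -0.1, 0.7]
gripper_width: 0.0849
gripper_force: 0.0
```

Run:
```python
from h import *
s=manip.read_state();print(s['eef_pos'],s['ee_rot'])
mm=model('wrist');im,d=cams.get_image('wrist')
u,v=map(int,proj(mm,[.599,-.117,.2368]));print(u,v)
cv2.imwrite('pics/w6full.png',im);np.save('w6.npy',d)
c=im[v-75:v+75,u-100:u+100];print(u-100,v-75);cv2.imwrite('pics/w6.png',cv2.resize(c,None,fx=4,fy=4,interpolation=3))
P=cloud(mm,d,0,640,0,480);q=P.reshape(-1,3)
a=.31;ex=np.array([np.cos(a),np.sin(a)]);ey=np.array([-ex[1],ex[0]])
near=np.hypot(q[:,0]-.599,q[:,1]+.117)<.028
for z in (.222,.234,.268):
    g=q[near&(abs(q[:,2]-z)<.003)];G=np.c_[g[:,:2]@ex,g[:,:2]@ey];print(z,len(g),*(cv2.minEnclosingCircle(G.astype(np.float32)) if len(g) else ''))
```

```text
[ 0.64516572 -0.10036722  0.299342  ] [-3.14116160e+00  2.78760232e-04  3.10691186e-01]
327 357
227 282
0.222 710 (0.5348970293998718, -0.2933743894100189) 0.02376198209822178
0.234 3004 (0.5351476669311523, -0.29246944189071655) 0.02303226664662361
0.268 537 (0.5352638363838196, -0.2955290675163269) 0.0073737166821956635
```

View pics/w6.png

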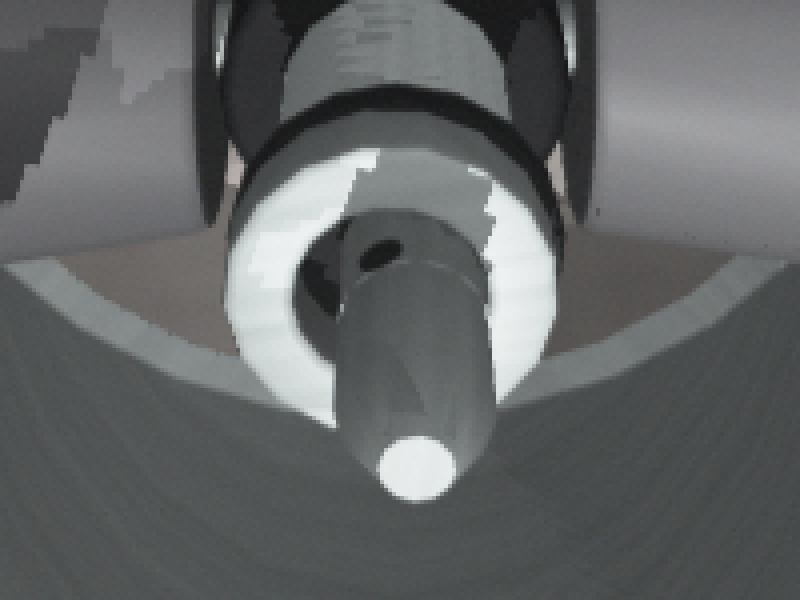

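The collar is seated flat on the hub. In the crop, the hole's rear mouth is at (382,254) and the post axis is at column 416. That puts the mouth about 4.5 mm toward +y, so the hole is turned about +0.46 rad and its world direction is about 0.77 rad. Next I'll get the clip.

Run:
```python
from h import *
go([.4638,.327,.299],.345)
```

```text
units x -1.65 y -18.50 z 0.01 roll -0.33
```

Emit:
move_arm([
  [85,-0.1,-1,0,0],
  [85,-0.1,-1,0,0],
  [85,-0.1,-1,0,0],
  [85,-0.1,-1,0,0],
  [85,-0.1,-1,0,0],
  [85,-0.1,-1,0,0],
  [85,-0.1,-1,0,0],
  [85,-0.1,-1,0,0],
  [85,-0.1,-1,0,0],
  [85,-0.1,-1,0,0],
  [85,0,-1,0,0],
  [85,0,-1,0,0],
])

```text
time: 10.07
eef_pos: [0.5275, 0.1775, 0.3003]
ee_rot: [3.141, -0.0, 0.309]
ft_force: [0.9, 0.2, 0.1]
gripper_width: 0.085
gripper_force: 0.0
```

Emit:
move_arm([
  [85,-0.1,-1,0.3,0],
  [85,-0.1,-1,0.6,0],
  [85,-0.1,-1,1,0],
  [85,-0.1,-1,1,0],
  [85,-0.1,-1,1,0],
  [85,-0.1,-1,1,0],
  [85,-0.05,-0.5,1,-0.3],
  [85,0,0,1,0],
  [85,0,0,0.8,0],
  [85,0,0,0.3,0],
  [85,0,0,0,0],
])

```text
time: 10.98
eef_pos: [0.4628, 0.3259, 0.0987]
ee_rot: [3.141, 0.003, 0.341]
ft_force: [-0.2, -0.5, 0.6]
gripper_width: 0.085
gripper_force: 0.0
```

Run:
```python
from h import *
s=manip.read_state();print(s['eef_pos'],s['ee_rot'])
mm=model('wrist');im,d=cams.get_image('wrist');cv2.imwrite('pics/w7.png',im);np.save('w7.npy',d)
print(proj(mm,[.4638,.327,.005]))
```

```text
[0.46278659 0.32593833 0.09867693] [3.14101402e+00 2.80761019e-03 3.40920329e-01]
(np.float64(322.47997830856553), np.float64(248.45719334228616))
```

View pics/w7.png

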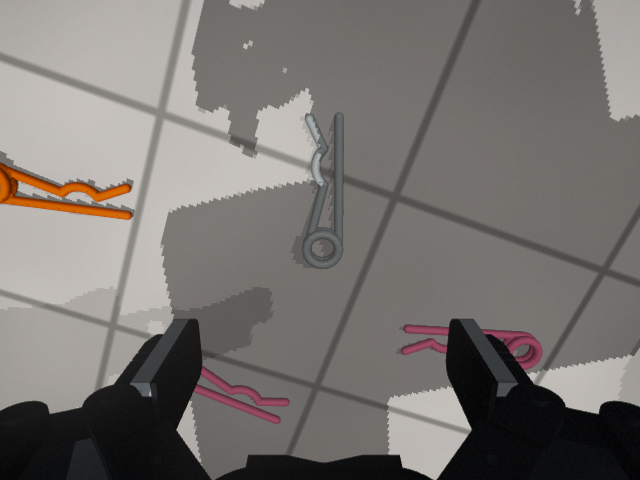

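The coil is at (322,248), the straight leg's tip at (339,116) and its root at (340,245). I need to check that the pink clips at about (400–540, 345) and (200–290, 410) clear the descending fingers.

Run:
```python
from h import *
mm=model('wrist');s=manip.read_state();e=s['eef_pos'];a=s['ee_rot'][2]
for n,u,v in(('coil',322.5,248,),('tip',339,116),('root',340,245),('pinkR tip',403,327),('pinkR low',401,352),('pinkR top',500,333),('pinkRcoil',525,348),('pinkL',290,401),('pinkL',203,366)):
    q=ray(mm,u,v,.005 if n!='coil' else .008)-e;print(n,(1000*np.array([q[0]*np.cos(a)+q[1]*np.sin(a),q[0]*np.sin(a)-q[1]*np.cos(a)])).round(1))
```

```text
coil [ 2.3 -0.7]
tip [73.5  7.9]
root [3.1 9.2]
pinkR tip [-49.4  48. ]
pinkR low [-66.8  47.8]
pinkR top [-53.5 107.3]
pinkRcoil [-63.9 124.1]
pinkL [-103.   -21.7]
pinkL [-76.9 -75.5]
```

Emit:
move_arm([
  [60,0.05,-0.03,0.8,-0.15],
  [60,0,0,0.8,0],
  [60,0,0,0.8,0],
  [60,0,0,0.7,0],
  [60,0,0,0.43,0],
  [60,0,0,0,0],
  [18,0,0,0,0],
  [18,0,0,0,0],
  [18,0,0,0,0],
  [18,0,0,0,0],
  [18,0,0,0,0],
  [18,0,0,0,0],
], newtons=40)

```text
time: 12.03
eef_pos: [0.4651, 0.3282, 0.0134]
ee_rot: [-3.141, -0.002, 0.357]
ft_force: [-1.6, -1.5, 7.0]
gripper_width: 0.02
gripper_force: 38.8
```

Emit:
move_arm([
  [15,0,0,-0.1,0],
  [15,0,0,-0.3,0],
  [15,0,0,-0.6,0],
  [15,0,0,-1,0],
  [15,0,0,-1,0],
  [15,0,0,-1,0],
  [15,0,0,-1,0],
  [15,0,0,-1,0],
  [15,0,0,-1,0],
  [15,0,0,-1,0],
  [15,0,0,0,0],
  [15,0,0,0,0],
], newtons=80)

```text
time: 13.03
eef_pos: [0.4647, 0.328, 0.2136]
ee_rot: [-3.141, -0.003, 0.357]
ft_force: [0.4, 0.7, -0.7]
gripper_width: 0.0176
gripper_force: 78.3
```

Run:
```python
from h import *
s=manip.read_state();print(s['eef_pos'],s['ee_rot'],s['gripper_width'])
mm=model('wrist');im,d=cams.get_image('wrist');cv2.imwrite('pics/w8.png',cv2.resize(im[120:420,170:470],None,fx=2,fy=2));np.save('w8.npy',d)
```

```text
[0.46467709 0.32799665 0.21356804] [-3.14098667e+00 -2.99183647e-03  3.56977710e-01] 0.017609184400103887
```

View pics/w8.png

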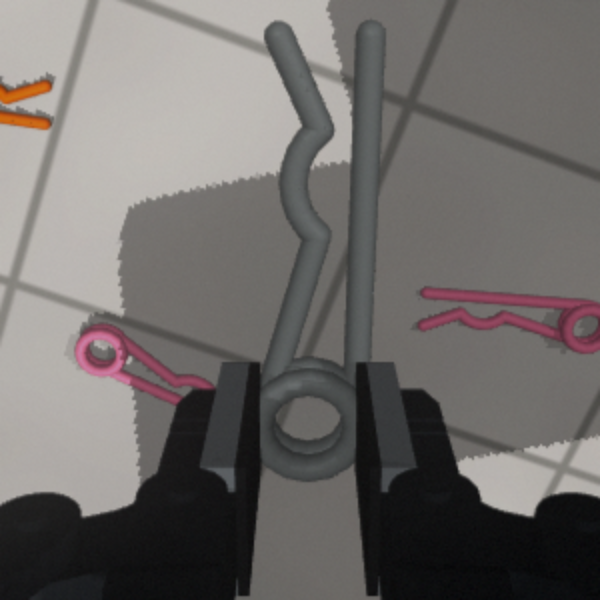

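The clip is held by the coil with its legs ahead. The straight leg's tip is at full-image (355,132) and it meets the pad at about (348,300).

```bash
cat >> h.py <<'E'
def tool(P,s):
    e=s['eef_pos'];a=s['ee_rot'][2];q=np.asarray(P)-e
    return 1000*np.stack([q[...,0]*np.cos(a)+q[...,1]*np.sin(a),q[...,0]*np.sin(a)-q[...,1]*np.cos(a),-q[...,2]],-1)
E
python3 - <<'E'
from h import *
mm=model('wrist');s=manip.read_state();d=np.load('w8.npy')
T=tool(cloud(mm,d,270,370,120,345),s)
k=(abs(T[...,2])<25)
Q=T[k];Q=Q[(Q[:,0]>-15)]
for x in range(-10,82,6):
    b=Q[(abs(Q[:,0]-x)<1.5)]
    if len(b): 
        r=b[b[:,1]>b[:,1].max()-5.5];print(x,len(b),'right strip y %.1f..%.1f  ztop %.1f zmed %.1f'%(b[:,1].max()-5,b[:,1].max(),np.percentile(r[:,2],5),np.median(r[:,2])), 'left min y %.1f'%b[:,1].min())
print('tip x',Q[Q[:,1]>4][:,0].max(), 'coil xmin',Q[(abs(Q[:,1])<4)&(Q[:,0]<0)][:,0].min() if 1 else 0)
E
```

```text
-4 169 right strip y 3.6..8.6  ztop 2.5 zmed 4.4 left min y -8.8
2 147 right strip y 3.8..8.8  ztop -5.6 zmed 2.7 left min y -8.9
8 729 right strip y 3.8..8.8  ztop -10.1 zmed 3.9 left min y -18.9
14 1860 right strip y 10.3..15.3  ztop -23.7 zmed -10.5 left min y -15.5
20 213 right strip y 6.9..11.9  ztop 7.2 zmed 8.4 left min y -5.4
26 220 right strip y 6.7..11.7  ztop 7.2 zmed 8.4 left min y -3.5
32 227 right strip y 6.9..11.9  ztop 7.4 zmed 8.5 left min y -2.1
38 264 right strip y 7.2..12.2  ztop 7.5 zmed 8.4 left min y -4.1
44 236 right strip y 7.3..12.3  ztop 7.4 zmed 8.5 left min y -4.8
50 258 right strip y 7.2..12.2  ztop 7.3 zmed 8.6 left min y -4.1
56 272 right strip y 7.4..12.4  ztop 7.3 zmed 8.6 left min y -2.0
62 282 right strip y 7.6..12.6  ztop 7.3 zmed 8.7 left min y -5.0
68 292 right strip y 7.8..12.8  ztop 7.4 zmed 8.6 left min y -7.3
tip x 71.90604221440884 coil xmin -8.360583599707383
```

Emit:
move_arm([
  [15,-0.2,0.8,-1,0],
  [15,-0.25,1,-1,0],
  [15,-0.25,1,-1,0],
  [15,-0.25,1,-0.86,0],
  [15,-0.25,1,0,0],
  [15,-0.25,1,0,0],
  [15,-0.25,1,0,0],
  [15,-0.25,1,0,0],
  [15,-0.25,1,0,0],
  [15,-0.25,1,0,0],
  [15,-0.25,1,0,0],
  [15,-0.25,1,0,0],
])

```text
time: 14.08
eef_pos: [0.498, 0.0244, 0.3071]
ee_rot: [-3.141, 0.002, 0.357]
ft_force: [0.3, 1.0, 0.1]
gripper_width: 0.0178
gripper_force: 78.5
```

Emit:
move_arm([
  [15,-0.25,1,0,0],
  [15,-0.25,1,0,0],
  [15,-0.25,1,0,0],
  [15,-0.25,1,0,0],
  [15,-0.25,1,0,0],
  [15,-0.25,1,0,0],
  [15,-0.3,1,0,0],
  [15,-0.3,1,0,-0.5],
  [15,0,0,0,-1],
  [15,0,0,0,-1],
  [15,0,0,0,-1],
  [15,0,0,0,-0.64],
])

```text
time: 15.08
eef_pos: [0.5188, -0.1802, 0.3068]
ee_rot: [-3.139, 0.001, 0.796]
ft_force: [0.4, -0.2, -0.1]
gripper_width: 0.0173
gripper_force: 78.5
```

Run:
```python
from h import *
print(manip.read_state()['gripper_width'])
go([.52,-.183,.275],.79)
```

```text
0.017334180979864448
units x -0.05 y 0.11 z 1.27 roll 0.06
```

Emit:
move_arm([
  [15,-0.2,0.1,0.3,0],
  [15,0,0,0.5,0],
  [15,0,0,0.5,0],
  [15,0,0,0.5,0],
  [15,0,0,0,0],
])

```text
time: 15.5
eef_pos: [0.5162, -0.1853, 0.2595]
ee_rot: [-3.136, 0.002, 0.788]
ft_force: [-0.5, -1.0, -0.8]
gripper_width: 0.0176
gripper_force: 78.5
```

Run:
```python
from h import *
s=manip.read_state();print(s['eef_pos'],s['ee_rot'])
mm=model('wrist');im,d=cams.get_image('wrist');cv2.imwrite('pics/w9f.png',im);np.save('w9.npy',d)
T=tool(cloud(mm,d,0,640,0,480),s);Q=T.reshape(-1,3);ez=s['eef_pos'][2]*1000
zw=ez-Q[:,2]
for z in(268,234,):
    g=Q[(abs(zw-z)<2.5)&(abs(Q[:,1]-8)<30)&(Q[:,0]>60)&(Q[:,0]<160)];c=cv2.minEnclosingCircle(g[:,:2].astype(np.float32));print(z,len(g),c)
g=Q[(zw>238)&(zw<256)&(abs(Q[:,1]-9)<16)&(Q[:,0]>74)&(Q[:,0]<125)];print('shaft',len(g),g.min(0),g.max(0))
L=Q[(abs(Q[:,2]-9)<4)&(Q[:,1]>4)&(Q[:,1]<16)&(Q[:,0]>18)&(Q[:,0]<78)];print('tip',L[:,0].max())
for x in range(20,74,8):
    b=L[abs(L[:,0]-x)<2];print(x,len(b),b[:,1].min(),b[:,1].max(),np.percentile(b[:,2],10)) if len(b) else 0
c=im[0:300,170:470];cv2.imwrite('pics/w9.png',cv2.resize(c,(600,600),interpolation=3))
```

```text
[ 0.51622483 -0.18529488  0.25953769] [-3.13639812e+00  2.08229790e-03  7.87845634e-01]
268 1167 ((104.4750747680664, 11.184256553649902), 6.800373554229736)
234 5767 ((106.89472961425781, 9.046504974365234), 22.923418045043945)
shaft 411 [95.27612061  1.50958586  3.62306475] [105.52695421  19.92671632  21.47667948]
tip 71.74104051786287
20 133 7.8699675453275315 12.675379471994912 7.465568647660626
28 140 7.792766971682315 12.499364002031108 7.6530978671930985
36 170 4.103144211291685 12.696634693431566 7.787974355342247
44 156 8.209748426150211 12.831460003199982 7.708750354424948
52 178 4.01203719996724 13.005413383338 7.655415114514053
60 169 8.394339310625346 13.368570942677954 7.9124768557020335
68 186 8.529000812045922 13.548500263640749 7.96272388260652
```

View pics/w9.png

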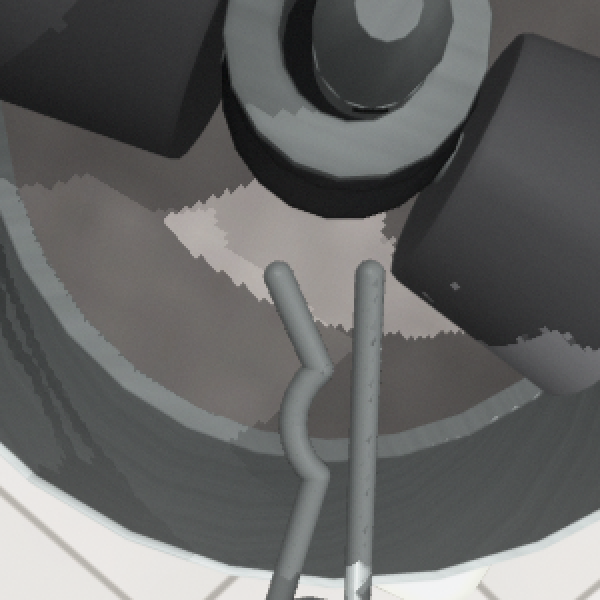

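The hole's front mouth shows as a dark slit at crop (371,108), nearly in line with the straight leg (tip column 370).

Run:
```python
from h import *
mm=model('wrist');s=manip.read_state();im=cv2.imread('pics/w9f.png');g=cv2.cvtColor(im,6)
print(g[46:60,340:374])
print(g.dtype)
for u,v in((355.5,54),(355.5,53),(346,54),(365,54)):print(u,v,tool(ray(mm,u,v,.2368),s))
print('shaft edges row45',[ (u,int(g[40,u])) for u in range(322,402,3)])
```

```text
[[ 53  50  48  51  51  49  49  51  52  50  50  52  53  54  53  52  54  54
   58  56  57  55  58  58  57  57  56  57  58  60  59  59  60  61]
 [ 49  51  49  50  50  51  52  50  50  49  52  50  52  53  52  54  55  55
   55  57  55  54  56  55  57  58  57  59  60  61  59  60  60  63]
 [ 53  51  50  50  50  51  49  52  51  52  52  55  53  54  56  54  52  53
   55  54  56  56  55  54  58  55  57  58  58  59  60  60  60  75]
 [ 54  51  50  49  50  51  50  50  51  51  52  52  50  52  52  52  54  55
   55  56  58  55  55  54  56  58  60  58  57  61  59  62  75  66]
 [ 51  50  65  70  59  50  50  53  51  53  53  54  54  51  54  52  54  54
   56  54  54  56  55  57  58  58  58  62  59  65  61  61  67  76]
 [ 52  50  52  70  98  99  80  63  52  52  53  51  52  56  55  55  55  57
   55  54  57  55  56  56  57  62  80  94  80  64  58  66  75 119]
 [ 51  53  50  54  59  68  88 111 108  92  66  54  54  56  54  56  55  54
   54  54  54  59  78  91 113 116  95  78  62  58  64  78 114 137]
 [ 52  51  51  50  50  53  45  51  58  87 101 102  76  70  59  54  54  53
   74  92 100 124 106  85  80  68  64  
[... 687 characters left out ...]
 139 141 139 140 140 141 140 136 141 139 138]
 [ 70  52  32  25  25  30  27  31  32  36  40  47  52  58  58  60  58  76
   82 108 137 139 143 144 142 141 142 138 138 140 136 138 136 138]]
uint8
355.5 54 [96.13466777 11.71118583 24.46441346]
355.5 53 [96.45141856 11.70381879 24.46441346]
346 54 [96.13498893  8.4453302  24.46441346]
365 54 [96.13434666 14.97652623 24.46441346]
shaft edges row45 [(322, 22), (325, 19), (328, 48), (331, 63), (334, 52), (337, 50), (340, 49), (343, 52), (346, 51), (349, 51), (352, 55), (355, 55), (358, 57), (361, 60), (364, 62), (367, 60), (370, 59), (373, 65), (376, 66), (379, 65), (382, 104), (385, 129), (388, 131), (391, 130), (394, 128), (397, 131), (400, 131)]
```

Emit:
move_arm([
  [15,0.35,0,0,0],
  [15,0.35,0,0,0],
  [15,0,0,0.15,0],
  [15,0,0,0.15,0],
  [15,0,0,0.08,0],
  [15,0,0,0,0],
  [15,0,0,0,0],
])

```text
time: 16.13
eef_pos: [0.5296, -0.1731, 0.2537]
ee_rot: [-3.141, 0.0, 0.79]
ft_force: [0.1, -0.4, -0.5]
gripper_width: 0.0174
gripper_force: 78.5
```

Emit:
move_arm([
  [15,0,0,0.1,0],
  [15,0,0,0.05,0],
  [15,0,0,0.03,0],
  [15,0,0,0,0],
  [15,0,0,0,0],
])

```text
time: 16.55
eef_pos: [0.5296, -0.173, 0.2493]
ee_rot: [-3.142, 0.0, 0.79]
ft_force: [-0.5, -0.4, -0.1]
gripper_width: 0.0178
gripper_force: 78.5
```

Emit:
move_arm([
  [15,0,0,0.03,0],
  [15,0,0,0.03,0],
  [15,0,0,0,0],
])

```text
time: 16.8
eef_pos: [0.5296, -0.173, 0.2476]
ee_rot: [-3.141, 0.0, 0.79]
ft_force: [0.7, -0.5, -0.4]
gripper_width: 0.0174
gripper_force: 78.5
```

Emit:
move_arm([
  [15,0,0,0.02,0],
  [15,0,0,0.02,0],
  [15,0,0,0,0],
])

```text
time: 17.05
eef_pos: [0.5297, -0.173, 0.2467]
ee_rot: [-3.142, 0.0, 0.79]
ft_force: [0.3, -1.0, -0.6]
gripper_width: 0.0175
gripper_force: 78.5
```

Emit:
move_arm([
  [15,0,0,0.02,0],
  [15,0,0,0.02,0],
  [15,0,0,0,0],
])

```text
time: 17.3
eef_pos: [0.5296, -0.173, 0.2457]
ee_rot: [-3.142, 0.0, 0.79]
ft_force: [-0.1, -0.8, 0.6]
gripper_width: 0.0176
gripper_force: 78.5
```

Run:
```python
from h import *
s=manip.read_state();print(s['eef_pos'],s['ft_force'],s['ft_torque'])
mm=model('wrist');im,d=cams.get_image('wrist');cv2.imwrite('pics/w10f.png',im)
T=tool(cloud(mm,d,0,640,0,480),s);Q=T.reshape(-1,3);zw=s['eef_pos'][2]*1000-Q[:,2]
L=Q[(abs(Q[:,2]-9)<4)&(Q[:,1]>7.5)&(Q[:,1]<14.5)&(Q[:,0]>18)&(Q[:,0]<78)];print('tip',L[:,0].max())
for x in (30,50,66):
    b=L[abs(L[:,0]-x)<3];print(x,len(b),b[:,1].min(),b[:,1].max(),'ztop',1000*s['eef_pos'][2]-np.percentile(b[:,2],10))
c=Q[(abs(zw-234)<4)&(abs(Q[:,1]-10)<24)&(Q[:,0]>66)&(Q[:,0]<112)&((Q[:,1]<5)|(Q[:,1]>16))];print('collar top',len(c),np.median(c[:,2]), np.median(s['eef_pos'][2]*1000-c[:,2]),c.min(0),c.max(0))
g=Q[(zw>241)&(zw<256)&(abs(Q[:,1]-10)<14)&(Q[:,0]>76)&(Q[:,0]<105)];print('shaft',len(g),g.min(0),g.max(0))
```

```text
[ 0.52964204 -0.17301079  0.2457202 ] [-0.13819684 -0.7515029   0.62732643] [-0.04204809  0.05644092 -0.02471734]
tip 77.83419822149023
30 223 8.05446134554887 12.862802128533854 ztop 239.29037322731716
50 248 8.418332711874768 13.475871479397249 ztop 239.90675128070674
66 312 7.558150674643029 14.41541408258204 ztop 240.09231541632042
collar top 8291 10.797690087953587 234.92251363821745 [ 66.0308066  -13.99954667   7.73784925] [110.42043655  31.16341469  15.67190848]
shaft 34 [77.26873697  0.94695092 -9.72525281] [86.79364427 10.31293689  4.68999003]
```

Emit:
move_arm([
  [15,0,0,0.02,0],
  [15,0,0,0.01,0],
  [15,0,0,0,0],
])

```text
time: 17.6
eef_pos: [0.5297, -0.173, 0.245]
ee_rot: [3.142, 0.0, 0.79]
ft_force: [-0.5, -0.0, 0.3]
gripper_width: 0.0176
gripper_force: 78.6
```

Emit:
move_arm([
  [15,0,0,0.02,0],
  [15,0,0,0.02,0],
  [15,0,0,0,0],
])

```text
time: 17.85
eef_pos: [0.5296, -0.173, 0.244]
ee_rot: [-3.142, 0.0, 0.79]
ft_force: [-0.5, -0.4, 0.8]
gripper_width: 0.0177
gripper_force: 78.9
```

```bash
cat > m.py <<'E'
from h import *
import sys
s=manip.read_state();print(s['eef_pos'],s['ft_force'],s['ft_torque'])
mm=model('wrist');im,d=cams.get_image('wrist');cv2.imwrite('pics/last.png',im)
T=tool(cloud(mm,d,0,640,0,480),s);Q=T.reshape(-1,3);e=s['eef_pos'][2]*1000
for x in range(22,76,6):
    b=Q[(abs(Q[:,0]-x)<3)&(Q[:,1]>10)&(Q[:,1]<11.5)&(Q[:,2]<13)&(Q[:,2]>0)]
    c=Q[(abs(Q[:,0]-x)<3)&(Q[:,1]>16)&(Q[:,1]<20)&(Q[:,2]<16)&(Q[:,2]>0)]
    print(x,'legtop tool z %.2f'%np.median(b[:,2]),'collar %.2f'%np.median(c[:,2]) if len(c)>20 else '')
E
python3 m.py
```

```text
[ 0.52964967 -0.17300286  0.24396419] [-0.4661192  -0.40483568  0.75075307] [-0.03853528  0.03618004 -0.00561298]
22 legtop tool z 6.49 
28 legtop tool z 6.27 
34 legtop tool z 5.88 
40 legtop tool z 5.62 
46 legtop tool z 5.25 
52 legtop tool z 5.03 
58 legtop tool z 4.50 
64 legtop tool z 4.38 
70 legtop tool z 4.41 collar 9.11
```

Emit:
move_arm([
  [15,0,0,-0.06,0],
  [15,0,0,-0.06,0],
  [15,0,0,0,0],
  [15,0,0,0,0],
])

```text
time: 18.23
eef_pos: [0.5297, -0.1729, 0.2471]
ee_rot: [3.142, -0.0, 0.79]
ft_force: [-0.1, -0.0, 0.1]
gripper_width: 0.0178
gripper_force: 78.4
```

```bash
python3 m.py
```

```text
[ 0.52968331 -0.1729175   0.24709876] [-0.06019957 -0.04252056  0.06721301] [-0.01249381  0.01843894  0.0085208 ]
22 legtop tool z 7.50 
28 legtop tool z 7.54 
34 legtop tool z 7.43 
40 legtop tool z 7.39 
46 legtop tool z 7.47 
52 legtop tool z 7.24 
58 legtop tool z 7.22 
64 legtop tool z 7.23 
70 legtop tool z 7.65 collar 12.28
```

The leg is level and resting at collar height. I'll advance gently and feel for the hole.

Emit:
move_arm([
  [15,0.1,0,0,0],
  [15,0.1,0,0,0],
  [15,0.06,0,0,0],
  [15,0.06,0,0,0],
  [15,0,0,0,0],
])

```text
time: 18.7
eef_pos: [0.5355, -0.167, 0.247]
ee_rot: [-3.142, -0.0, 0.791]
ft_force: [0.1, 0.1, -0.7]
gripper_width: 0.0175
gripper_force: 78.4
```

Emit:
move_arm([
  [15,0.08,0,0,0],
  [15,0.08,0,0,0],
  [15,0.08,0,0,0],
  [15,0,0,0,0],
])

```text
time: 19.03
eef_pos: [0.5398, -0.1627, 0.247]
ee_rot: [-3.142, -0.0, 0.791]
ft_force: [0.5, 0.5, 0.0]
gripper_width: 0.0175
gripper_force: 78.5
```

Emit:
move_arm([
  [15,0.1,0,0,0],
  [15,0.1,0,0,0],
  [15,0.05,0,0,0],
  [15,0,0,0,0],
])

```text
time: 19.37
eef_pos: [0.5441, -0.1584, 0.2471]
ee_rot: [3.141, -0.0, 0.791]
ft_force: [-0.3, 0.9, 0.5]
gripper_width: 0.0176
gripper_force: 78.5
```

```bash
python3 m.py
python3 - <<'E'
from h import *
s=manip.read_state();mm=model('wrist');im=cv2.imread('pics/last.png');im2,d=cams.get_image('wrist')
T=tool(cloud(mm,d,0,640,0,480),s);Q=T.reshape(-1,3);zw=s['eef_pos'][2]*1000-Q[:,2]
g=Q[(zw>243)&(zw<256)&(abs(Q[:,1]-10)<14)&(Q[:,0]>52)&(Q[:,0]<105)];print('shaft',len(g),g.min(0),g.max(0))
g=Q[(zw>266)&(zw<272)&(abs(Q[:,1]-10)<14)&(Q[:,0]>52)&(Q[:,0]<105)];print('top',len(g),g.min(0),g.max(0))
E
```

```text
[ 0.54413662 -0.15836723  0.24705731] [-0.28587137  0.88591372  0.52118138] [ 0.06171978 -0.03330459  0.0170386 ]
22 legtop tool z 7.49 
28 legtop tool z 7.45 
34 legtop tool z 7.26 
40 legtop tool z 7.27 
46 legtop tool z 7.04 
52 legtop tool z 6.88 collar 12.18
58 legtop tool z nan 
64 legtop tool z nan 
70 legtop tool z nan 
shaft 104 [67.58090551  0.98358213 -8.77378528] [76.77460516 15.4076073   3.98136699]
top 1599 [ 60.56588511   4.19850826 -24.04347869] [ 73.28128688  17.03050268 -18.98835851]
  return _methods._mean(a, axis=axis, dtype=dtype,
  ret = ret.dtype.type(ret / rcount)
```

The leg is inside the hole, with the tip past the post axis and no side force. About 23 mm remain, and the ride-over starts now.

Emit:
move_arm([
  [15,0.08,0,0,0],
  [15,0.08,0,0,0],
  [15,0.08,0,0,0],
  [15,0,0,0,0],
])

```text
time: 19.8
eef_pos: [0.5482, -0.154, 0.247]
ee_rot: [-3.141, 0.0, 0.791]
ft_force: [-1.4, 0.5, 0.3]
gripper_width: 0.0176
gripper_force: 78.5
```

Emit:
move_arm([
  [15,0.08,0,0,0],
  [15,0.08,0,0,0],
  [15,0,0,0,0],
], newtons=110)

```text
time: 20.05
eef_pos: [0.551, -0.1512, 0.247]
ee_rot: [-3.141, 0.0, 0.791]
ft_force: [-2.3, 1.1, 0.4]
gripper_width: 0.0169
gripper_force: 90.0
```

Emit:
move_arm([
  [15,0.08,0,0,0],
  [15,0.06,0,0,0],
  [15,0,0,0,0],
])

```text
time: 20.3
eef_pos: [0.5537, -0.1485, 0.2471]
ee_rot: [-3.142, -0.001, 0.791]
ft_force: [-0.0, 3.1, 0.3]
gripper_width: 0.0171
gripper_force: 90.0
```

Emit:
move_arm([
  [15,0.06,0,0,0],
  [15,0.04,0,0,0],
  [15,0,0,0,0],
])

```text
time: 20.55
eef_pos: [0.5554, -0.1469, 0.247]
ee_rot: [3.142, -0.001, 0.791]
ft_force: [-0.8, 2.8, 1.0]
gripper_width: 0.0169
gripper_force: 90.0
```

```bash
python3 m.py 2>/dev/null
python3 - <<'E'
from h import *
s=manip.read_state();mm=model('wrist');im2,d=cams.get_image('wrist')
T=tool(cloud(mm,d,0,640,0,480),s);Q=T.reshape(-1,3);zw=s['eef_pos'][2]*1000-Q[:,2]
g=Q[(zw>266)&(zw<272)&(abs(Q[:,1]-10)<14)&(Q[:,0]>32)&(Q[:,0]<105)];print('top',len(g),(g.min(0)+g.max(0))/2)
for x in range(20,80,4):
    b=Q[(abs(Q[:,0]-x)<1)&(abs(Q[:,2]-8)<2)&(Q[:,1]<30)&(Q[:,1]>-25)]
    if len(b):
        y=np.sort(b[:,1]);sp=np.split(y,np.where(np.diff(y)>1)[0]+1);print(x,[(round(k[0],1),round(k[-1],1)) for k in sp if len(k)>4])
E
```

```text
[ 0.55542746 -0.14689365  0.24704246] [-0.83990285  2.84137023  1.01701425] [0.60786819 0.04346349 0.16191122]
22 legtop tool z 7.36 
28 legtop tool z 7.11 
34 legtop tool z 7.28 collar 12.29
40 legtop tool z nan 
46 legtop tool z nan 
52 legtop tool z nan 
58 legtop tool z 4.45 collar 11.25
64 legtop tool z 6.51 collar 12.14
70 legtop tool z 6.90 collar 12.12
top 1411 [ 50.8404203   10.85819377 -21.61146638]
20 [(np.float64(-5.6), np.float64(-0.4)), (np.float64(7.6), np.float64(12.4))]
24 [(np.float64(-4.8), np.float64(0.3)), (np.float64(7.8), np.float64(12.3))]
28 [(np.float64(-4.0), np.float64(1.0)), (np.float64(7.8), np.float64(12.5))]
32 [(np.float64(-2.9), np.float64(2.1)), (np.float64(7.7), np.float64(12.4))]
36 [(np.float64(-4.7), np.float64(2.4))]
40 [(np.float64(-6.3), np.float64(-0.4))]
44 [(np.float64(-7.0), np.float64(-2.1))]
48 [(np.float64(-6.6), np.float64(-1.4))]
52 [(np.float64(-5.5), np.float64(1.3))]
56 [(np.float64(-4.4), np.float64(3.3))]
60 [(np.float64(-6.7), np.float64(-0.7)), (np.float64(5.6), np.float64(16.1))]
64 [(np.float64(-8.8), np.float64(-2.7)), (np.float64(8.2), np.float64(13.0))]
68 [(np.float64(-10.9), np.float64(-5.0)), (np.float64(8.2), np.float64(12.9))]
72 [(np.float64(-9.5), np.float64(-7.5)), (np.float64(8.8), np.float64(12.4))]
```

Emit:
move_arm([
  [15,0.06,0,0,0],
  [15,0.04,0,0,0],
  [15,0,0,0,0],
])

```text
time: 20.9
eef_pos: [0.5572, -0.1453, 0.2471]
ee_rot: [3.141, -0.0, 0.791]
ft_force: [0.6, 3.0, 1.5]
gripper_width: 0.0165
gripper_force: 90.1
```

Emit:
move_arm([
  [15,0.05,0,0,0],
  [15,0.03,0,0,0],
  [15,0,0,0,0],
])

```text
time: 21.15
eef_pos: [0.5585, -0.144, 0.2471]
ee_rot: [3.141, -0.0, 0.79]
ft_force: [-1.0, 2.3, 1.9]
gripper_width: 0.0169
gripper_force: 90.1
```

Emit:
move_arm([
  [15,0.04,0,0,0],
  [15,0.02,0,0,0],
  [15,0,0,0,0],
])

```text
time: 21.4
eef_pos: [0.5595, -0.143, 0.2471]
ee_rot: [3.141, -0.0, 0.79]
ft_force: [-1.4, -0.8, 0.3]
gripper_width: 0.017
gripper_force: 90.1
```

Emit:
move_arm([
  [15,0.03,0,0,0],
  [15,0.01,0,0,0],
  [15,0,0,0,0],
])

```text
time: 21.65
eef_pos: [0.5602, -0.1423, 0.2471]
ee_rot: [3.141, -0.0, 0.79]
ft_force: [-1.0, -0.3, 1.7]
gripper_width: 0.017
gripper_force: 90.2
```

```bash
cat > n.py <<'E'
from h import *
s=manip.read_state();print(s['eef_pos'],s['ft_force'],s['ft_torque'],s['gripper_width']);mm=model('wrist');im2,d=cams.get_image('wrist');cv2.imwrite('pics/last.png',im2)
T=tool(cloud(mm,d,0,640,0,480),s);Q=T.reshape(-1,3);zw=s['eef_pos'][2]*1000-Q[:,2]
g=Q[(zw>266)&(zw<272)&(abs(Q[:,1]-10)<14)&(Q[:,0]>32)&(Q[:,0]<105)];print('top',len(g),(g.min(0)+g.max(0))/2)
for x in range(20,80,3):
    b=Q[(abs(Q[:,0]-x)<1)&(abs(Q[:,2]-8)<2)&(Q[:,1]<30)&(Q[:,1]>-25)]
    if len(b):
        y=np.sort(b[:,1]);sp=np.split(y,np.where(np.diff(y)>1)[0]+1);print(x,*['%.1f..%.1f'%(k[0],k[-1]) for k in sp if len(k)>4],sep='  ')
E
python3 n.py
```

```text
[ 0.5601673  -0.1423062   0.24707976] [-0.98553264 -0.3058022   1.6788844 ] [-0.1071842   0.00872028 -0.0293552 ] 0.016967758607647508
top 1345 [ 44.32196453  10.52462575 -21.34346035]
20  -4.5..0.7  7.6..12.3
23  -3.7..1.4  7.9..12.6
26  -3.0..2.1  7.8..12.6
29  -1.9..3.2
32  -1.1..3.1
35  -1.4..1.7
38  -3.2..0.7
41  -4.2..0.7
44  -4.2..0.3
47  -4.2..1.7
50  -3.4..4.0  17.7..19.2
53  -2.0..10.4  11.7..16.5
56  -1.4..4.4  8.1..12.8
59  -2.7..3.0  8.3..13.2
62  -4.0..1.7  8.3..13.0
65  -5.3..0.3  8.2..12.9
68  -6.9..-1.0  8.5..13.2
71  -6.5..-2.3  8.5..13.1
```

The bent leg has dropped home: its crest is at tool x ≈ 44, level with the post axis at 44.3, and the force has fallen to near zero. I'll release and withdraw.

Emit:
move_arm([
  [30,0,0,0,0],
  [45,0,0,0,0],
  [55,0,0,0,0],
  [55,0,0,0,0],
  [55,0,0,0,0],
  [55,0,0,0,0],
  [55,0,0,-0.3,0],
  [55,0,0,-0.6,0],
  [55,0,0,-1,0],
  [55,0,0,-0.6,0],
  [55,0,0,0,0],
], newtons=20)

```text
time: 22.62
eef_pos: [0.5608, -0.1424, 0.3137]
ee_rot: [3.136, -0.003, 0.79]
ft_force: [0.7, -0.5, 0.2]
gripper_width: 0.055
gripper_force: 0.0
```

Run:
```python
from h import *
s=manip.read_state();print(s['eef_pos'],s['ft_force'],s['gripper_width']);mm=model('wrist');im2,d=cams.get_image('wrist');cv2.imwrite('pics/last.png',im2)
P=cloud(mm,d,0,640,0,480);T=tool(P,s);Q=T.reshape(-1,3);zw=s['eef_pos'][2]*1000-Q[:,2]
g=Q[(zw>266)&(zw<272)&(abs(Q[:,1]-10)<14)&(Q[:,0]>32)&(Q[:,0]<105)];print('top',len(g),(g.min(0)+g.max(0))/2)
for x in range(-14,80,4):
    k=(abs(Q[:,0]-x)<1)&(zw>237)&(zw<252)&(Q[:,1]<25)&(Q[:,1]>-25);b=Q[k]
    if len(b):
        y=np.sort(b[:,1]);sp=np.split(y,np.where(np.diff(y)>1)[0]+1);print(x,'z %.1f'%np.median(zw[k]),*['%.1f..%.1f'%(k[0],k[-1]) for k in sp if len(k)>4],sep='  ')
g=Q[(abs(zw-234)<2.2)&(np.hypot(Q[:,0]-44.3,Q[:,1]-10.5)<28)];print('collar',len(g),cv2.minEnclosingCircle(g[:,:2].astype(np.float32)),np.median(234))
```

```text
[ 0.56079116 -0.14243601  0.31373321] [ 0.71186219 -0.50966799  0.22307708] 0.054988981771919875
top 605 [43.78375463 10.34553343 45.34249711]
-10  z 243.7  -7.5..7.2
-6  z 243.0  -10.0..-2.7  3.0..10.3
-2  z 243.6  -11.0..-6.0  6.6..11.3
2  z 243.8  -10.6..-5.7  5.5..11.5
6  z 243.7  -8.8..11.4
10  z 239.4  -7.9..5.1  7.1..11.3
14  z 239.1  -6.3..-1.6  7.1..11.8
18  z 239.3  -5.2..-0.1  7.1..11.7
22  z 239.2  -4.2..0.9  7.5..11.7
26  z 239.6  -3.1..1.9  7.5..12.1
30  z 239.5  -2.1..3.0  7.5..8.9
34  z 240.1  -1.1..2.9
38  z 239.9  -4.0..0.4
42  z 240.1  -4.5..-0.1
46  z 240.4  -4.5..0.9
50  z 240.7  -3.5..3.7  16.8..18.4
54  z 240.6  -1.5..4.4  6.8..13.7
58  z 240.5  -2.5..2.9  8.1..12.6
62  z 240.8  -4.4..0.9  8.1..12.4
66  z 240.4  -6.2..-0.5  8.1..12.9
70  z 240.6  -7.2..-2.4  8.1..12.8
collar 3042 ((45.586181640625, 7.616315841674805), 22.999757766723633) 234.0
```

```bash
python3 -c "
from rig import ticket
print(ticket.hand_in())"
```

```text
the job is handed in; nothing more can be done
None
```

The collar lies flat on the hub, the R-clip is through the cross-hole and snapped home around the post, and the job was handed in at about 23 s with the gripper clear; the hand-in returned no verdict.

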